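# Brace the pin jar, twist off its lid and hold it above

## Task

Open the glass jar of drawing pins in the one-hand jar holder: swing the holder's hinged brace round across the front of the jar until it snaps home and clamps it, then twist the tight steel lid anticlockwise just until its threads let go, and lift it straight off without shifting the jar. Finish still holding the lid level and straight over the jar, with its lower edge one to three centimetres above the rim; the jar stays clamped upright and the other things on the desk stay where they are.

Things in the scene. Friction and masses are not known exactly. Their poses are not given: they have to be found in the camera images.
- jar_holder: Grey metal one-hand jar holder, screwed down: plate 137 x 132 x 5 mm with a round rubber mat (top 6 mm above the desk). Origin on the desk under the jar's place. On its +x side (away from the robot) stands a rubber-lined V jaw, 47 mm high, open towards -x, that touches the jar at 40 degrees either side of +x. The brace swings across the open side. z up.
- brace (a joint): Brace angle, rad, growing anticlockwise seen from above. 0: parked, pointing towards the robot (stop); starts at 0 to 0.5. 1.85: it lies along the holder's -y across the front of the jar and clamps it. It swings freely to about 1.2; then a sprung roller resists (up to 12 N at the knob) until 1.6, so let go there it swings back; past 1.6 it is driven home and grips the jar with 18 N.
- brace_knob (a point): On the axis of the upright round black knob at the brace's free end, 45 mm above the desk; the knob is 15 mm thick and reaches from 33 to 55 mm above the desk, 92 mm from the hinge axis. The brace is a dark steel bar, 8 mm thick, 16 to 32 mm above the desk; its rubber pad pushes the jar the last few mm back into the V jaw.
- brace_hinge (a point): On the brace's upright hinge axis, 45 mm above the desk (x -41, y +44 mm of the holder). The pin is 40 mm high; the spring housing of its detent stands beside it on the left, 30 mm high.
- jar: Round clear-glass jar of brass drawing pins, 60 mm in diameter, loose, about 0.35 kg; origin under the centre of its foot, z up, its x axis along the holder's. The straight side ends 52 mm above the origin, the shoulder at 58 mm, the rim of the neck (43 mm) at 70 mm. It starts in the holder up to 4 mm short of the V jaw; unclamped, it only turns with the lid.
- lid: Round steel twist-off lid, 56 mm in diameter, 17 mm high, loose; origin at the centre of its lower edge, z up. Screwed on, the origin is 60 mm above the jar's and its x axis lies along the jar's x. The lower edge is only 2 mm above the jar's shoulder: grip with the fingertips level with it, in any direction. Turning it anticlockwise from above unscrews it.
- lid_top (a point): Centre of the lid's flat top. Three lugs inside hook under slanting threads on the neck and a springy liner (27 N) makes it tight: 0.2 to 0.6 N m at first. The threads let go after 0.95 rad; the lid then lifts straight off at any turn up to 1.8 rad, where the lugs meet the next threads; about 1.35 rad is best, in one grasp. It may rise up to 2.5 mm as it unscrews.
- eraser: bystander: white eraser in a blue sleeve, 23 x 46 x 13 mm, on the edge of the desk mat right of the holder; origin under its centre
- glue_stick: bystander: upright glue stick, 26 mm thick, 97 mm high, behind the holder; origin under its centre
- tape_1: bystander: roll of beige tape lying flat, 98 mm across, 25 mm high, left of the holder; origin under its centre
- stapler: bystander: dark stapler, 148 x 36 x 52 mm, on the front right; origin under its centre
- calculator: bystander: desk calculator, 112 x 70 x 19 mm, on the front right; origin under its centre
- hole_punch: bystander: dark hole punch, 85 x 118 x 78 mm, at the front left; origin under its centre
Not all that is in view belongs to the job. Of the things like the lid, leave any that is turquoise; of the rest the larger one is meant.

How it is judged (in metres and radians):
On the way, in this order (a step that is already met when the one before it is completed fails the run):
1. the brace has snapped home and clamps the jar while the lid is still screwed on (value of joint brace above 1.78 rad and horizontal distance between jar and jar_holder below 0.008 m and angle between the x axis of jar and the x axis of jar_holder, either way round below 0.12 rad and angle between jar's own z axis and vertical below 0.06 rad and z of jar in the frame of jar_holder below 0.01 m and z of lid in the frame of jar below 0.0635 m and angle between the x axis of lid and the x axis of jar, either way round below 0.25 rad), for 0.3 s.
2. the lid is unscrewed on the clamped jar (value of joint brace above 1.78 rad and horizontal distance between jar and jar_holder below 0.008 m and angle between the x axis of jar and the x axis of jar_holder, either way round below 0.12 rad and angle between jar's own z axis and vertical below 0.06 rad and z of jar in the frame of jar_holder below 0.01 m and angle between the x axis of lid and the x axis of jar, either way round above 0.88 rad and z of lid in the frame of jar below 0.072 m), for 0.05 s.
At the end, for the whole second after the job is handed in: The fingers hold the lid level (0.15 rad) and at rest, within 12 mm of straight over the jar, 4 to 40 mm clear of its rim, turned 0.88 to 2.26 rad from screwed-on, not touching the jar; the brace is past 1.78 rad, the jar upright in the holder within 8 mm and 0.12 rad of its place (value of joint brace above 1.78 rad and horizontal distance between jar and jar_holder below 0.008 m and angle between the x axis of jar and the x axis of jar_holder, either way round below 0.12 rad and angle between jar's own z axis and vertical below 0.06 rad and z of jar in the frame of jar_holder below 0.01 m and z of lid in the frame of jar between 0.074 and 0.11 m and horizontal distance between lid and jar below 0.012 m and angle between lid's own z axis and vertical below 0.15 rad and angle between the x axis of lid and the x axis of jar, either way round above 0.88 rad and contact force between the fingers and lid above 2 N and contact force between lid and jar below 0.1 N and linear speed of lid below 0.02 m/s); the arm keeps its last pose, push and grip.
It fails at once if the jar is turned, tipped or lifted out of its place (angle between the x axis of jar and the x axis of jar_holder, either way round above 0.2 rad or angle between jar's own z axis and vertical above 0.15 rad or z of jar in the frame of jar_holder above 0.014 m or horizontal distance between jar and jar_holder above 0.015 m).
It fails at once if another thing on the desk is shifted by more than 30 mm (distance of any of eraser, glue_stick, tape_1, stapler, calculator, hole_punch from where it was at the start of the episode above 0.03 m).
It also fails if it takes over 51 s, if anything falls off the work surface, if the arm or the gripper's body presses on something with over 40 N, if the wrist force passes 120 N, or if a joint passes its speed limit or range.

## Robot

A 6-joint arm with a two-finger parallel gripper is mounted at the origin on a cart in front of the work surface, level with it; the furniture and walls round the work are solid. World frame = base frame: x ahead of the robot, y to its left, z up, the work surface at z = 0. Lengths are in mm, angles in rad, forces in N, time in s.
With the tool pointing down it reaches from about 250 to 725 mm from the base axis. Payload 4 kg.
Tool frame: the origin (TCP) lies on the mounting face of the last link; the fingertips stand 173 mm ahead of it and the grasp point (between the pads) lies env.grip_depth ahead of it (env.grip_depth is the distance from the TCP to the grasp point, in mm); z points along the fingers, y is the line along which they close (so a half turn about z gives the same grasp; the last joint's range is limited). The gripper opens to 85 mm and grips with 20 to 120 N. Pads are 22 mm wide; open, the fingers measure 114 mm over their backs; the gripper's body (76 mm by 85 mm) begins 54 mm behind the grasp point. The pads swing forward as they close: fully open they stand 13 mm farther back than shut.
Start: joints at [1.156, 0.241, 0.005, 1.335, 0, 1.571], TCP at [201.502, 457.599, 404.706] pointing down, gripper open.
Joint ranges: [-2.72, 2.72], [-1.05, 1.87], [-1.09, 1.28], [-1.99, 2.15], [-1.42, 1.44], [-3.14, 3.14]. Speed limits (rad/s): [2.79, 2.79, 3.14, 3.14, 3.14, 3.14].

## Interface

Orientations are given as a rotation vector (axis times angle).
In Python, from rig import env, eyes, finder gives the robot as it stands. The module is installed in compiled form; this text tells all that it offers.
- The arm moves only by the shell command python3 -m creep 'ROWS' [FORCE]. ROWS is JSON, a list of rows, each an object with "slide": the shift along the tool's x, y, z in units of 25 mm (1.0 is 25 mm), a list of three; "turn": the turn about the tool's z in units of 4 degrees (1.0 is 4 degrees); "hand": the opening, from 0 (shut) to 1 (fully open). In form: [{"slide": [x, y, z], "turn": turn, "hand": hand}, ...]. A call has exactly 5 rows; each row shifts and turns the commanded pose from where the row before left it, along the tool's axes as they then stand; what a row does not reach is not made up. A row lasts 1/10 s, in which the tool goes at most 50 mm and 8.59 degrees, less where a joint would pass 70% of its speed; a pose out of reach is approached as far as the arm can. A call with a number of a shift or a turn outside -1 to 1 is refused whole. A call with a gripper value outside its range is refused whole. The fingers move at their own pace and stop on an object; FORCE is the grip in N (left out, the last holds). Time passes only in rows, so rows that do not move let the fingers close, or fill a call up. It gives the time, the measured TCP pose, the force and the opening at its end, in the units of the state.
- env.get_obs(): the state, without advancing time (a new reading comes with each control period).
- eyes.get_image(name): name is "scene" or "top" or "wrist"; returns the picture (384x512x3 uint8, red, green, blue); there is no depth.
- eyes.get_calibration(name): a dict with "camera_matrix" (3x3 intrinsics, pixels), "extrinsics" (4x4, takes a point from world to camera coordinates); the wrist camera has in their place "hand_eye" (4x4, takes a point from camera to tool coordinates, whose origin is the TCP and whose axes are the flange's). Camera axes: x right, y down, z forward; pixel columns grow to the right and rows downward; lengths in mm; the calibration is good to about 2 mm. A picture is of the moment at which its call begins: read the wrist's pose just before it. get_calibration takes no time and is no camera call.
- env.sign_off(): hands the job in, once; it reports no verdict.
Trained networks look in the newest picture that a camera, given by its name, has taken for a name from the list of things; names that differ only in an ending like _2 or _b are one class to them, and where a whole thing is asked for, a point or a joint stands for the part that bears it (a point fixed in the world has none). Each returns a list of dicts, best first, with "score" (0 to 1); they miss things now and then, are a little off and sometimes report something else, mostly with a low value. They report only what shows in the picture. A call takes as long as a camera call. They do not tell look-alikes from the thing itself.
- finder.search_frame(target, camera): "box" ([left, top, right, bottom] in pixels, round what is visible of it).
The state is a dict: "clock": time; "q": joint angles; "qd": joint speeds; "joint_torque": joint torques, N m; "tool_pos": TCP position; "orientation": TCP orientation; "wrist_force": force on the tool from outside, world axes, zero at the start; "ft_torque": the same for the moment, N m; "grip_width": opening from 0.0 (shut) to 1.0 (fully open).
Only numpy, scipy, OpenCV 4.12 (cv2) and the standard library are available. Lean on these libraries where they do the work, as an engineer would, in place of code of your own. Each camera call takes 0.05 s, during which the arm holds its last target. There are 200 camera calls.

## Working session

There is one attempt and no reset: what is moved stays moved. The work goes in short steps, Python scripts to look and compute and a shell command to move; the robot and the scene stay as the last step left them, time stands still between calls to the robot, and variables do not carry over. Pictures are saved under pics/ and viewed, on a budget of 10 in all, crops included, one or two more only if the job needs it, and the job is handed in when it is done.

```bash
mkdir -p pics
cat > h.py <<'E'
from rig import env, eyes, finder
import numpy as np, cv2
from scipy.spatial.transform import Rotation as R
def snap(c,f=None):
    im=eyes.get_image(c)
    if f: cv2.imwrite('pics/'+f,im[:,:,::-1])
    return im
def ray(c,u,v,obs=None):
    k=eyes.get_calibration(c);K=np.array(k['camera_matrix'])
    d=np.linalg.inv(K)@[u,v,1]
    if c=='wrist':
        o=obs or env.get_obs();H=np.array(k['hand_eye']);Rt=R.from_rotvec(o['orientation']).as_matrix()
        return Rt@H[:3,3]+o['tool_pos'],Rt@H[:3,:3]@d
    E=np.array(k['extrinsics']);return -E[:3,:3].T@E[:3,3],E[:3,:3].T@d
def atz(c,u,v,z,obs=None):
    o,d=ray(c,u,v,obs);return o+d*(z-o[2])/d[2]
def proj(c,p,obs=None):
    k=eyes.get_calibration(c);K=np.array(k['camera_matrix'])
    if c=='wrist':
        o=obs or env.get_obs();H=np.array(k['hand_eye']);Rt=R.from_rotvec(o['orientation']).as_matrix()
        q=H[:3,:3].T@(Rt.T@(np.array(p)-o['tool_pos'])-H[:3,3])
    else:
        E=np.array(k['extrinsics']);q=E[:3,:3]@p+E[:3,3]
    q=K@q;return q[:2]/q[2]
E
python3 - <<'E'
from h import *
a=snap('top');b=snap('scene')
cv2.imwrite('pics/a.png',a[:,:,::-1])
cv2.imwrite('pics/b.png',b[:,:,::-1])
for c in('top','scene'):
    for t in('lid','brace_knob','brace_hinge','jar','jar_holder'):
        for r in finder.search_frame(t,c)[:3]: print(c,t,np.round(r['box']),round(r['score'],2))
o=env.get_obs();print(o['tool_pos'],o['orientation'],env.grip_depth,o['clock'],o['grip_width'])
print(R.from_rotvec(o['orientation']).as_matrix().round(3))
E
```

```text
top lid [174. 213. 194. 231.] 0.82
top lid [230. 169. 250. 190.] 0.81
top lid [196. 237. 208. 252.] 0.68
top brace_knob [229. 199. 241. 234.] 0.73
top brace_knob [180. 157. 217. 193.] 0.58
top brace_hinge [214. 161. 270. 236.] 0.81
top jar_holder [214. 163. 267. 233.] 0.84
scene lid [181. 190. 198. 205.] 0.7
scene lid [250. 168. 267. 182.] 0.65
scene lid [186. 170. 206. 186.] 0.61
scene brace_knob [219. 187. 241. 209.] 0.61
scene brace_hinge [220. 176. 284. 215.] 0.8
scene jar [246. 182. 269. 196.] 0.55
scene jar_holder [220. 176. 288. 216.] 0.63
[201.51343488 457.58841079 404.72570517] [6.46965298e-01 3.07423636e+00 5.65931046e-05] 154.70000000000002 0.6 0.999388415277001
[[-0.915  0.403  0.   ]
 [ 0.403  0.915  0.   ]
 [-0.     0.    -1.   ]]
```

View pics/a.png

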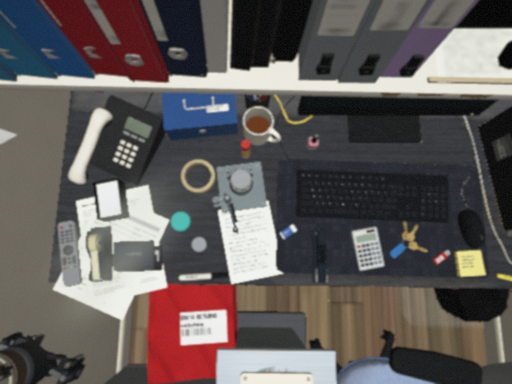

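View pics/b.png

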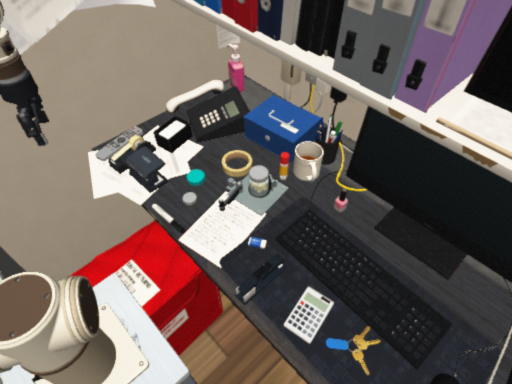

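The top view shows the jar with its lid at about (240,180) in the holder, and the brace knob at about (235,228) pointing towards the robot. The turquoise lid (180,221) and the small grey lid (199,244) are decoys. The scene view agrees.

Run:
```python
from h import *
print('lid top',atz('top',240,179.5,83),'scene',atz('scene',258.5,171,83))
print('knob top',atz('top',235,229,50),'scene',atz('scene',224,205,45))
for n,p in dict(tl=(214,164),tr=(262,163),br=(268,204),bl=(218,210)).items(): print(n,atz('top',*p,5))
print('tape',atz('top',198,176,25),'glue',atz('top',246,148,97), 'lamp?')
k=eyes.get_calibration('wrist');print(np.round(k['hand_eye'],2),k['camera_matrix'])
```

```text
lid top [600.27406512 104.516622    83.        ] scene [604.77455814 104.53715564  83.        ]
knob top [469.78439543 116.03201687  50.        ] scene [470.66804681 102.18459274  45.        ]
tl [664.52250359 184.10231275   5.        ]
tr [670.17133972  42.89571886   5.        ]
br [547.87167168  24.38681877   5.        ]
bl [527.99856229 167.81789818   5.        ]
tape [622.38736302 226.52710102  25.        ] glue [684.70567984  89.79702804  97.        ] lamp?
[[-0.   -0.96 -0.27 69.2 ]
 [ 1.   -0.   -0.   -0.99]
 [ 0.   -0.27  0.96 30.21]
 [ 0.    0.    0.    1.  ]] [[277.16317073   0.         257.5334654 ]
 [  0.         277.16317073 189.97878189]
 [  0.           0.           1.        ]]
```

```bash
P='python3 -m creep'
$P '[{"slide":[-0.9,-0.4,0.1],"turn":0,"hand":0},{"slide":[-0.9,-0.4,0.1],"turn":0,"hand":0},{"slide":[-0.9,-0.4,0.1],"turn":0,"hand":0},{"slide":[-0.9,-0.4,0.1],"turn":0,"hand":0},{"slide":[-0.9,-0.4,0.1],"turn":0,"hand":0}]' 40
$P '[{"slide":[-0.9,-0.4,0.1],"turn":0,"hand":0},{"slide":[-0.9,-0.4,0.1],"turn":0,"hand":0},{"slide":[-0.9,-0.4,0.1],"turn":0,"hand":0},{"slide":[-0.9,-0.4,0.1],"turn":0,"hand":0},{"slide":[-0.9,-0.4,0.1],"turn":0,"hand":0}]'
$P '[{"slide":[-0.9,-0.4,0.1],"turn":0,"hand":0},{"slide":[-0.9,-0.4,0.1],"turn":0,"hand":0},{"slide":[-0.9,-0.4,0.1],"turn":0,"hand":0},{"slide":[-0.9,-0.4,0.1],"turn":0,"hand":0},{"slide":[-0.9,-0.4,0.1],"turn":0,"hand":0}]'
$P '[{"slide":[-0.9,-0.4,0.1],"turn":0,"hand":0},{"slide":[-0.9,-0.4,0.1],"turn":0,"hand":0},{"slide":[-0.9,-0.4,0.1],"turn":0,"hand":0},{"slide":[-0.8,0,0.1],"turn":0,"hand":0},{"slide":[0,0,0],"turn":0,"hand":0}]'
python3 - <<'E'
from h import *
o=env.get_obs();print(o['clock'],o['tool_pos'],o['q'],o['grip_width'],o['wrist_force'])
snap('wrist','c.png')
for t in('lid','brace_knob','brace_hinge','jar','jar_holder'):
    for r in finder.search_frame(t,'wrist')[:3]: print(t,np.round(r['box']),round(r['score'],2))
E
```

```text
clock: 1.1
tool_pos: [284.8, 365.7, 392.2]
orientation: [0.647, 3.074, 0.0]
wrist_force: [-0.0, -0.6, 0.5]
grip_width: 0.143
clock: 1.6
tool_pos: [367.7, 274.6, 379.7]
orientation: [0.647, 3.074, 0.0]
wrist_force: [0.3, -0.5, 0.3]
grip_width: -0.001
clock: 2.1
tool_pos: [450.5, 183.5, 367.2]
orientation: [0.647, 3.074, 0.0]
wrist_force: [0.6, -0.1, -0.5]
grip_width: -0.003
clock: 2.6
tool_pos: [519.5, 120.4, 356.7]
orientation: [0.651, 3.073, -0.0]
wrist_force: [-0.1, 0.1, 0.3]
grip_width: -0.0
2.6 [519.49330717 120.38752935 356.72076514] [ 2.27797909e-01  3.30719302e-01  1.29648800e-03  1.24080336e+00
 -3.16827460e-04  6.45309538e-01] -8.842244373012557e-05 [-0.0576693   0.14680752  0.28871833]
lid [348.  66. 403. 121.] 0.98
lid [285. 240. 301. 273.] 0.67
lid [288.  39. 326.  82.] 0.61
brace_knob [226. 128. 301. 208.] 0.57
brace_knob [198. 127. 344. 270.] 0.2
brace_hinge [200. 129. 342. 269.] 0.57
jar [259. 212. 300. 250.] 0.82
jar_holder [199. 130. 341. 265.] 0.68
```

View pics/c.png

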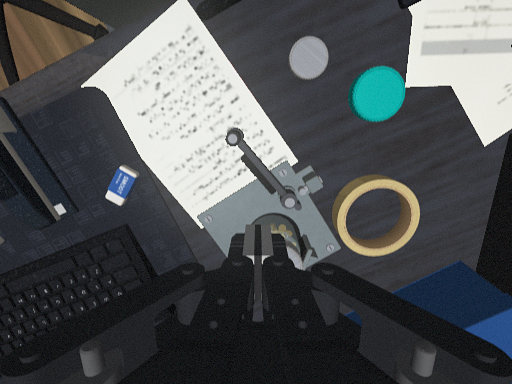

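The knob top is at about (234,134) and the hinge pin at about (290,201). The plate corners are at about (200,215) and (296,163). The fingers hide the lid.

Run:
```python
from h import *
o=env.get_obs()
k=atz('wrist',234,134,55,o);h=atz('wrist',290,201,40,o)
print('knob',k,'hinge',h,np.hypot(*(k-h)[:2]),np.arctan2(*(h-k)[1::-1]))
a=atz('wrist',297,160,5);b=atz('wrist',199,215,5);print(a,b,np.linalg.norm(a-b),np.arctan2(-(a-b)[0],(a-b)[1]))
for yaw in(.05,.1,.14,.18):
    c,s=np.cos(yaw),np.sin(yaw);M=np.array([[c,-s],[s,c]])
    print(yaw,'origin',h[:2]-M@[-41,44],'end knob',h[:2]-M@[0,92])
```

```text
knob [464.04555806 119.48911075  55.        ] hinge [554.27293164 143.29372572  40.        ] 93.3147289377576 0.25795142955797584
[522.89617433 168.98056409   5.        ] [538.06009729  32.3666888    5.        ] 137.4528845874645 0.11054589325404131
0.05 origin [597.42077576 101.3978602 ] end knob [558.87101521  51.40870176]
0.1 origin [599.46077274 103.60671253] end knob [563.45760597  51.75334251]
0.14 origin [601.01168452 105.44548958] end knob [567.11089818  52.19385406]
0.18 origin [602.48782427 107.34481574] end knob [570.74365239  52.78010598]
```

```bash
P='python3 -m creep'
$P '[{"slide":[0.58,0.04,0.6],"turn":0,"hand":0},{"slide":[0.58,0.04,0.6],"turn":0,"hand":0},{"slide":[0.58,0.04,0.6],"turn":0,"hand":0},{"slide":[0.58,0.04,0.6],"turn":0,"hand":0},{"slide":[0.58,0.04,0.6],"turn":0,"hand":0}]' 
$P '[{"slide":[0,0,0],"turn":1,"hand":0},{"slide":[0,0,0.2],"turn":1,"hand":0},{"slide":[0,0,0.2],"turn":1,"hand":0},{"slide":[0,0,0.2],"turn":1,"hand":0},{"slide":[0,0,0.2],"turn":1,"hand":0}]' 
$P '[{"slide":[0,0,0.2],"turn":1,"hand":0},{"slide":[0,0,0.2],"turn":1,"hand":0},{"slide":[0,0,0.2],"turn":1,"hand":0},{"slide":[0,0,0.2],"turn":1,"hand":0},{"slide":[0,0,0.2],"turn":1,"hand":0}]' 
$P '[{"slide":[0,0,0.2],"turn":1,"hand":0},{"slide":[0,0,0.2],"turn":1,"hand":0},{"slide":[0,0,0.2],"turn":0.75,"hand":0},{"slide":[0,0,0.2],"turn":0,"hand":0},{"slide":[0,0,0],"turn":0,"hand":0}]'
python3 - <<'E'
from h import *
o=env.get_obs();print(o['q'])
Rt=R.from_rotvec(o['orientation']).as_matrix();print(Rt.round(3),o['tool_pos'],'tip',Rt@[0,0,173]+o['tool_pos'])
E
```

```text
clock: 3.4
tool_pos: [452.5, 156.1, 282.1]
orientation: [0.645, 3.074, 0.001]
wrist_force: [0.8, 0.2, -0.1]
grip_width: -0.002
clock: 3.9
tool_pos: [453.1, 155.9, 262.4]
orientation: [1.173, 2.914, 0.001]
wrist_force: [0.5, -0.2, 0.5]
grip_width: -0.002
clock: 4.4
tool_pos: [453.1, 155.9, 237.4]
orientation: [1.661, 2.666, 0.001]
wrist_force: [0.5, 1.0, 0.1]
grip_width: 0.003
clock: 4.9
tool_pos: [453.0, 155.6, 216.8]
orientation: [-1.905, -2.498, 0.001]
wrist_force: [-0.2, 0.3, 0.7]
grip_width: 0.003
[ 3.30869827e-01  3.72428999e-01 -3.46932614e-01  8.52481575e-01
  5.64090850e-05  1.63389123e+00]
[[-0.265  0.964 -0.001]
 [ 0.964  0.265 -0.   ]
 [-0.    -0.001 -1.   ]] [452.97107924 155.60198247 216.80510743] tip [452.79662524 155.55237648  43.8052025 ]
```

```bash
P='python3 -m creep'
$P '[{"slide":[-0.2,0,0.1],"turn":0,"hand":0},{"slide":[-0.2,0,0.1],"turn":0,"hand":0},{"slide":[-0.2,0,0],"turn":0,"hand":0},{"slide":[-0.15,0,0],"turn":0,"hand":0},{"slide":[0,0,0],"turn":0,"hand":0}]' 
$P '[{"slide":[-0.26,-0.05,0],"turn":-1,"hand":0},{"slide":[-0.26,-0.05,0],"turn":-1,"hand":0},{"slide":[-0.26,-0.05,0],"turn":-1,"hand":0},{"slide":[-0.26,-0.05,0],"turn":-1,"hand":0},{"slide":[-0.26,-0.05,0],"turn":-1,"hand":0}]' 
$P '[{"slide":[-0.26,-0.05,0],"turn":-1,"hand":0},{"slide":[-0.26,-0.05,0],"turn":-1,"hand":0},{"slide":[-0.26,-0.05,0],"turn":-1,"hand":0},{"slide":[-0.26,-0.05,0],"turn":-1,"hand":0},{"slide":[-0.26,-0.05,0],"turn":-1,"hand":0}]'
cat > st.py <<'E'
from h import *
o=env.get_obs()
Rt=R.from_rotvec(o['orientation']).as_matrix();x,y=Rt[:2,0],Rt[:2,1]
c=o['tool_pos'][:2]-11*x   # pushing face
H=np.array([554.3,143.3]);r=o['tool_pos'][:2]-H
print('clock',o['clock'],'yaw',np.arctan2(x[1],x[0]),'tool-frame r: x',r@x,'y',r@y,'z',o['tool_pos'][2],'F',np.round(o['wrist_force'],1))
k=o['tool_pos'][:2]-18.5*x-H
print('brace est',np.arctan2(-k[1],-k[0])-.12+.28)
E
python3 st.py
```

```text
clock: 5.4
tool_pos: [458.8, 136.6, 212.3]
orientation: [1.909, 2.495, 0.0]
wrist_force: [-0.4, 0.6, -0.5]
grip_width: 0.0
clock: 5.9
tool_pos: [465.5, 104.9, 212.3]
orientation: [-1.44, -2.791, -0.0]
wrist_force: [-0.8, 0.3, 0.7]
grip_width: 0.0
clock: 6.4
tool_pos: [482.9, 77.0, 212.1]
orientation: [-0.934, -2.998, 0.0]
wrist_force: [-1.5, -0.4, 0.5]
grip_width: 0.0
clock 6.4 yaw 2.537648226702508 tool-frame r: x 21.097021776219513 y -95.1126531614559 z 212.11907907706254 F [-1.5 -0.4  0.5]
brace est 1.099553801595088
```

```bash
P='python3 -m creep'
$P '[{"slide":[-0.26,-0.05,0],"turn":-1,"hand":0},{"slide":[-0.26,-0.05,0],"turn":-1,"hand":0},{"slide":[-0.26,-0.05,0],"turn":-1,"hand":0},{"slide":[-0.26,-0.05,0],"turn":-1,"hand":0},{"slide":[-0.26,-0.05,0],"turn":-1,"hand":0}]' 
python3 st.py
$P '[{"slide":[-0.26,-0.05,0],"turn":-1,"hand":0},{"slide":[-0.26,-0.05,0],"turn":-1,"hand":0},{"slide":[-0.26,-0.05,0],"turn":-1,"hand":0},{"slide":[-0.26,-0.05,0],"turn":-1,"hand":0},{"slide":[0,0,0],"turn":0,"hand":0}]' 
python3 st.py
python3 - <<'E'
from h import *
snap('wrist','d.png')
E
```

```text
clock: 6.9
tool_pos: [507.7, 57.0, 211.8]
orientation: [-0.398, -3.111, -0.0]
wrist_force: [-7.8, -0.4, 4.4]
grip_width: 0.002
clock 6.9 yaw 2.8869361316306366 tool-frame r: x 23.41176404149987 y -95.23022457188308 z 211.84497133113516 F [-7.8 -0.4  4.4]
brace est 1.4246015049352068
clock: 7.4
tool_pos: [534.5, 48.1, 212.2]
orientation: [-0.033, 3.141, 0.0]
wrist_force: [0.7, -1.3, 0.9]
grip_width: -0.0
clock 7.4 yaw -3.12053219086638 tool-frame r: x 21.7862613466647 y -94.78475483229248 z 212.2320697697299 F [ 0.7 -1.3  0.9]
brace est 1.7171998199672471
```

View pics/d.png

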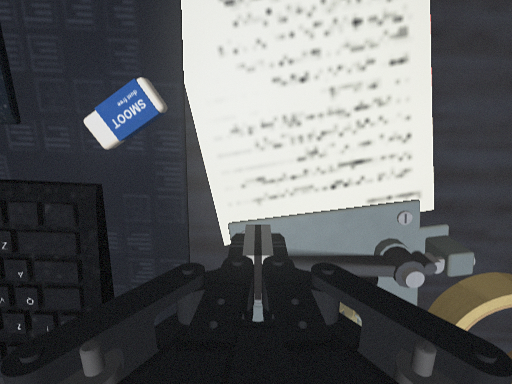

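The brace bar now lies straight across the front, with the hinge at about (410,270). The force rose to 8 N and then dropped to 0, so it snapped home. Next I back off, rise, open the gripper and go over the lid.

```bash
P='python3 -m creep'
$P '[{"slide":[0.5,0,0],"turn":0,"hand":0},{"slide":[0.5,0,-0.5],"turn":0,"hand":0},{"slide":[0,0,-1],"turn":0,"hand":0},{"slide":[0,0,-1],"turn":0,"hand":1},{"slide":[-0.2,0.2,-1],"turn":0,"hand":1}]' 
$P '[{"slide":[-0.7,0.4,0],"turn":0,"hand":1},{"slide":[-0.7,0.4,0],"turn":0,"hand":1},{"slide":[-0.7,0.4,0],"turn":0,"hand":1},{"slide":[-0.7,0.4,0],"turn":0,"hand":1},{"slide":[-0.6,0.4,0],"turn":0,"hand":1}]' 
python3 st.py
python3 - <<'E'
from h import *
o=env.get_obs();print(env.grip_depth,o['tool_pos'],o['orientation'])
snap('wrist','e.png')
for t in('lid','brace_knob','jar'):
    for r in finder.search_frame(t,'wrist')[:3]: print(t,np.round(r['box']),round(r['score'],2))
snap('top')
for r in finder.search_frame('lid','top')[:3]: print(np.round(r['box'],1),round(r['score'],2))
E
```

```text
clock: 7.95
tool_pos: [513.5, 52.7, 300.7]
orientation: [0.031, -3.141, 0.0]
wrist_force: [0.7, 0.0, 0.9]
grip_width: 0.33
clock: 8.45
tool_pos: [598.8, 105.3, 299.9]
orientation: [-0.032, 3.14, 0.0]
wrist_force: [0.8, 1.1, 0.7]
grip_width: 1.006
clock 8.45 yaw -3.121418125334806 tool-frame r: x -43.679589410684066 y -38.88741693238476 z 299.85164193470723 F [0.8 1.1 0.7]
brace est 2.762877038690438
154.70000000000002 [598.75520758 105.30166494 299.85164193] [-3.16790106e-02  3.14036381e+00  4.96341129e-04]
lid [217. 177. 291. 258.] 0.57
lid [181. 135. 320. 176.] 0.21
brace_knob [181. 137. 319. 173.] 0.95
brace_knob [ 2.  0. 20. 44.] 0.15
jar [228. 163. 288. 198.] 0.64
[174.3 212.8 193.5 233. ] 0.9
[192.8 237.8 209.6 253.2] 0.55
```

View pics/e.png

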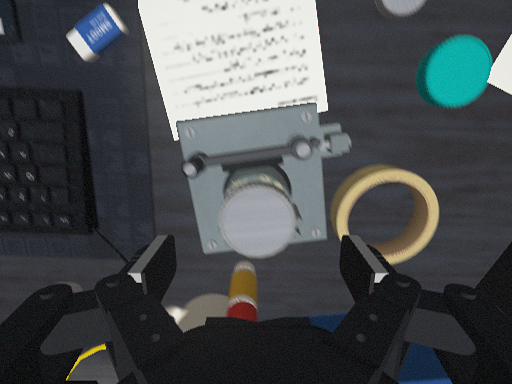

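The brace is home across the plate, knob at about (193,167). The lid's top disc spans about (217..297, 180..258), between the open fingers. The glue stick at about (243,290) is behind it.

Run:
```python
from h import *
from scipy.optimize import least_squares
im=cv2.imread('pics/e.png');o=env.get_obs()
g=im.astype(int);m=(np.ptp(g,axis=2)<16)&(g.min(2)>118)
m=m.astype(np.uint8);n,l,s,c=cv2.connectedComponentsWithStats(m[165:265,210:305])
i=l[55,47];mm=(l==i).astype(np.uint8)
cn=max(cv2.findContours(mm,cv2.RETR_EXTERNAL,cv2.CHAIN_APPROX_NONE)[0],key=len)
print(s[i]+[210,165,0,0,0],cv2.fitEllipse(cv2.convexHull(cn)))
t=np.linspace(0,6.28,60)
def box(p,z,r=28):
    q=np.array([proj('wrist',[p[0]+r*np.cos(a),p[1]+r*np.sin(a),z],o) for a in t]);return np.r_[q.min(0),q.max(0)]
print('model at 600.3,104.6',box((600.3,104.6),83).round(1))
w=np.array([217,181,297,258]);r=least_squares(lambda p:box(p[:2],83)-w,[600,105]);print(r.x,r.fun)
k=atz('wrist',192,164,55);h=atz('wrist',302,147,40);print(k,h,np.arctan2(*(h-k)[1::-1])-np.pi/2)
```

```text
[ 210  181   95   76 4779] ((40.90306091308594, 54.7053108215332), (72.72404479980469, 103.93585968017578), 100.77469635009766)
model at 600.3,104.6 [220.7 178.5 298.6 251.5]
[603.64606048 102.78158283] [ 1.20565822  2.1114716  -1.20669119 -2.56819839]
[568.46549438  51.07190105  55.        ] [555.28704145 138.8145032   40.        ] 0.14908012507850676
```

```bash
P='python3 -m creep'
$P '[{"slide":[-0.07,-0.03,0.5],"turn":0,"hand":1},{"slide":[-0.07,-0.02,0.5],"turn":0,"hand":1},{"slide":[0,0,0.4],"turn":0,"hand":1},{"slide":[0,0,0.2],"turn":0,"hand":1},{"slide":[0,0,0],"turn":0,"hand":1}]'
python3 - <<'E'
from h import *
from scipy.optimize import least_squares
o=env.get_obs();print(o['tool_pos'])
im=snap('wrist')
big=cv2.resize(im[150:384,130:390],None,fx=2.5,fy=2.5,interpolation=cv2.INTER_CUBIC)
cv2.imwrite('pics/f.png',big[:,:,::-1]);cv2.imwrite('pics/f0.png',im[:,:,::-1])
for r in finder.search_frame('lid','wrist')[:2]: print(np.round(r['box'],1),r['score'])
E
```

```text
clock: 9.25
tool_pos: [600.8, 103.3, 258.0]
orientation: [0.033, -3.138, 0.001]
wrist_force: [0.0, 0.7, 0.7]
grip_width: 0.999
[600.83532913 103.31109757 258.01034841]
[209.5 191.2 304.9 288.6] 0.97
[447.6  13.6 512.  102.8] 0.93
```

View pics/f.png

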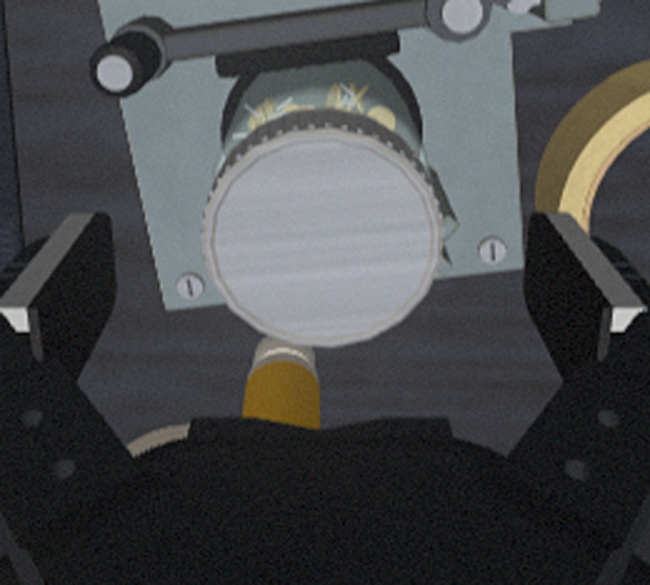

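Run:
```python
from h import *
from scipy.optimize import least_squares
o=env.get_obs();t=np.linspace(0,6.28,60)
def box(p,z,r=28):
    q=np.array([proj('wrist',[p[0]+r*np.cos(a),p[1]+r*np.sin(a),z],o) for a in t]);return np.r_[q.min(0),q.max(0)]
w=np.array([212,201.5,307.2,288.8])
for free in(0,1):
    r=least_squares(lambda p:box(p[:2],p[2] if free else 83)-w,[600,105,83]);print(r.x,r.fun.round(1))
Rt=R.from_rotvec(o['orientation']).as_matrix();print(Rt.T@(np.r_[r.x[:2],83]-o['tool_pos']),Rt.round(4), o['tool_pos'])
print('top-cam', [np.round(b['box'],1) for b in finder.search_frame('brace_knob','wrist')[:2]])
```

```text
Traceback (most recent call last):
  File "h.py", line 18, in proj
    k=eyes.get_calibration(c);K=np.array(k['camera_matrix'])
ValueError: time passes only in moves, steps and waits
```

```bash
sed -i 's/eyes.get_calibration(/CAL(/' h.py; sed -i '3a import functools\nCAL=functools.lru_cache(None)(lambda c:eyes.get_calibration(c))' h.py
python3 - <<'E'
from h import *
from scipy.optimize import least_squares
o=env.get_obs();t=np.linspace(0,6.28,60)
def box(p,z,r=28):
    q=np.array([proj('wrist',[p[0]+r*np.cos(a),p[1]+r*np.sin(a),z],o) for a in t]);return np.r_[q.min(0),q.max(0)]
w=np.array([212,201.5,307.2,288.8])
Rt=R.from_rotvec(o['orientation']).as_matrix()
for free in(0,1):
    r=least_squares(lambda p:box(p[:2],p[2] if free else 83)-w,[600,105,83]);print(r.x,r.fun.round(1))
    print(Rt.T@(np.r_[r.x[:2],83]-o['tool_pos']))
print(Rt.round(4), o['tool_pos'],o['clock'])
E
```

```text
[608.2695096  103.61957053  83.        ] [-0.4  0.2  0.4 -0.1]
[-6.88276346e+00 -2.87147758e-02  1.76566051e+02]
[608.48949678 103.62751901  82.53770439] [-0.3  0.3  0.3 -0.3]
[-7.10287065e+00 -2.54960736e-02  1.76565983e+02]
[[-9.998e-01 -2.150e-02 -3.000e-04]
 [-2.150e-02  9.998e-01 -0.000e+00]
 [ 3.000e-04 -0.000e+00 -1.000e+00]] [601.44204409 103.50743215 259.56816498] 9.35
```

```bash
P='python3 -m creep'
cat > lid.py <<'E'
import sys
from h import *
from scipy.optimize import least_squares
o=env.get_obs();im=snap('wrist',sys.argv[1]);t=np.linspace(0,6.28,90)
Rt=R.from_rotvec(o['orientation']).as_matrix()
u0,v0=proj('wrist',[604,104,83],o)
x0,y0=int(u0-70),int(max(0,v0-70));g=im[y0:int(v0+70),x0:int(u0+70)].astype(int)
# light-grey disc
m=((np.ptp(g,axis=2)<30)&(g.min(2)>105)).astype(np.uint8)
m=cv2.morphologyEx(m,cv2.MORPH_OPEN,cv2.getStructuringElement(cv2.MORPH_ELLIPSE,(15,15)))
n,l,s,c=cv2.connectedComponentsWithStats(m);i=1+s[1:,4].argmax()
w=s[i,:4]+[x0,y0,0,0];w=np.r_[w[:2],w[:2]+w[2:]-1].astype(float)
def box(p,r=28):
    q=np.array([proj('wrist',[p[0]+r*np.cos(a),p[1]+r*np.sin(a),83],o) for a in t]);return np.r_[q.min(0),q.max(0)]
r=least_squares(lambda p:box(p)-w,[604,104]);d=Rt.T@(np.r_[r.x,83]-o['tool_pos'])
print('pose',np.round(o['tool_pos'],1),'yaw',np.arctan2(Rt[1,0],Rt[0,0]),'box',w,'res',r.fun.round(1),'lid',r.x,'lid in tool',d[:2])
print('net',[(np.round(b['box'],1),round(b['score'],2)) for b in finder.search_frame('lid','wrist')[:2]])
E
python3 lid.py g1.png
$P '[{"slide":[0,0,0],"turn":1,"hand":1},{"slide":[0,0,0],"turn":1,"hand":1},{"slide":[0,0,0],"turn":1,"hand":1},{"slide":[0,0,0],"turn":1,"hand":1},{"slide":[0,0,0],"turn":1,"hand":1}]' >/dev/null
$P '[{"slide":[0,0,0],"turn":1,"hand":1},{"slide":[0,0,0],"turn":1,"hand":1},{"slide":[0,0,0],"turn":1,"hand":1},{"slide":[0,0,0],"turn":1,"hand":1},{"slide":[0,0,0],"turn":1,"hand":1}]' >/dev/null
$P '[{"slide":[0,0,0],"turn":1,"hand":1},{"slide":[0,0,0],"turn":1,"hand":1},{"slide":[0,0,0],"turn":1,"hand":1},{"slide":[0,0,0],"turn":1,"hand":1},{"slide":[0,0,0],"turn":1,"hand":1}]' >/dev/null
$P '[{"slide":[0,0,0],"turn":1,"hand":1},{"slide":[0,0,0],"turn":1,"hand":1},{"slide":[0,0,0],"turn":1,"hand":1},{"slide":[0,0,0],"turn":1,"hand":1},{"slide":[0,0,0],"turn":0,"hand":1}]'
$P '[{"slide":[0,0,0],"turn":0,"hand":1},{"slide":[0,0,0],"turn":0,"hand":1},{"slide":[0,0,0],"turn":0,"hand":1},{"slide":[0,0,0],"turn":0,"hand":1},{"slide":[0,0,0],"turn":0,"hand":1}]' >/dev/null
python3 lid.py g2.png
```

```text
pose [601.4 103.5 259.6] yaw -3.1200991226398536 box [190. 171. 307. 287.] res [  9.5  11.   -9.5 -14.5] lid [597.17177254  97.0049351 ] lid in tool [ 4.35457067 -6.40331106]
net [(array([446.8,  14.1, 511.9,  99.2]), 0.75), (array([208.6, 189. , 305.6, 286.3]), 0.69)]
clock: 11.45
tool_pos: [601.7, 103.6, 260.4]
orientation: [1.907, 2.496, 0.001]
wrist_force: [0.3, 0.4, 0.8]
grip_width: 0.998
pose [601.4 103.5 259.7] yaw 1.836851684700684 box [215. 170. 331. 279.] res [  8.9   7.6  -8.9 -10.3] lid [608.14056749 111.1950744 ] lid in tool [5.66748426 8.50815906]
net [(array([37.1,  0.4, 91.6, 17.8]), 0.59), (array([214.5, 183.4, 312.3, 281.3]), 0.58)]
```

View pics/g2.png

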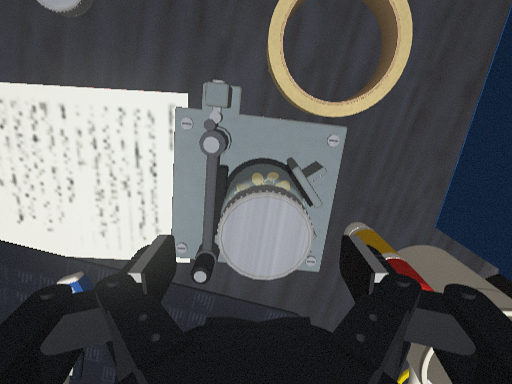

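The lid disc is at about u 218..312, v 193..280. My grey mask leaked into the plate, so I fit with edges read by eye and the network boxes.

Run:
```python
from h import *
from scipy.optimize import least_squares
t=np.linspace(0,6.28,90);rows=[];rhs=[]
for yaw,p,w in((-3.1201,[601.4,103.5,259.6],[212,199.5,306.8,286.5]),(1.8369,[601.4,103.5,259.7],[218,193,312,280])):
    x=np.array([np.cos(yaw),np.sin(yaw),0]);z=np.array([0,0,-1.]);y=np.cross(z,x)
    Rt=np.c_[x,y,z];o=dict(tool_pos=np.array(p),orientation=R.from_matrix(Rt).as_rotvec())
    def box(q): 
        a=np.array([proj('wrist',[q[0]+28*np.cos(b),q[1]+28*np.sin(b),83],o) for b in t]);return np.r_[a.min(0),a.max(0)]
    r=least_squares(lambda q:box(q)-w,[604,104]);d=Rt.T@(np.r_[r.x,83]-p)
    print(r.x,r.fun.round(1),'tool',d[:2]);rows.append(y[:2]);rhs.append(d[1]);rows_x=(x[:2],d[0])
    if yaw<0:A=[y[:2],x[:2]];B=[d[1],d[0]]
    else:A+=[y[:2],x[:2]];B+=[d[1],d[0]]
print('from y only',np.linalg.solve(rows,rhs)+[601.4,103.5])
# joint fit with unknown constant camera offset (cx,cy in tool)
M=[[*A[0],0,1],[*A[1],1,0],[*A[2],0,1],[*A[3],1,0]];s=np.linalg.solve(M,B);print('lid',s[:2]+[601.4,103.5],'cam offset',s[2:])
```

```text
[608.09449543 104.40897251] [-0.7 -0.1  0.7  0.2] tool [-6.71248401  0.76489118]
[605.97274797 101.94256362] [-1.4 -0.6  1.4  0.9] tool [-2.70513405  4.0022346 ]
from y only [605.31675922 104.3492624 ]
lid [605.45476095 104.53399533] cam offset [-2.63643795 -0.18172447]
```

```bash
P='python3 -m creep'
$P '[{"slide":[0,0.16,0],"turn":0,"hand":1},{"slide":[0,0,0],"turn":-1,"hand":1},{"slide":[0,0,0],"turn":-1,"hand":1},{"slide":[0,0,0],"turn":-1,"hand":1},{"slide":[0,0,0],"turn":-1,"hand":1}]' 60 >/dev/null
$P '[{"slide":[0,0,0.2],"turn":-1,"hand":1},{"slide":[0,0,0.2],"turn":-1,"hand":1},{"slide":[0,0,0.2],"turn":-1,"hand":1},{"slide":[0,0,0.2],"turn":-0.5,"hand":1},{"slide":[0,0,0.2],"turn":0,"hand":1}]' 
$P '[{"slide":[0,0,0.09],"turn":0,"hand":1},{"slide":[0,0,0],"turn":0,"hand":1},{"slide":[0,0,0],"turn":0,"hand":1},{"slide":[0,0,0],"turn":0,"hand":0.8},{"slide":[0,0,0],"turn":0,"hand":0.75}]'
python3 - <<'E'
from h import *
o=env.get_obs();snap('scene');im=snap('wrist');cv2.imwrite('pics/i.png',im[:,:,::-1]);print(o['tool_pos'],o['grip_width'],o['wrist_force'],o['ft_torque'])
E
```

```text
clock: 13.05
tool_pos: [605.6, 104.6, 234.5]
orientation: [1.196, 2.905, 0.0]
wrist_force: [-0.9, 0.4, 0.6]
grip_width: 0.996
clock: 13.55
tool_pos: [605.4, 104.6, 232.8]
orientation: [1.196, 2.904, 0.001]
wrist_force: [-0.3, -0.4, -0.1]
grip_width: 0.747
[605.41515372 104.59649207 232.76401157] 0.747434553919568 [-0.3163999  -0.40861224 -0.06113879] [ 0.00065752 -0.02203479 -0.02385402]
```

View pics/i.png

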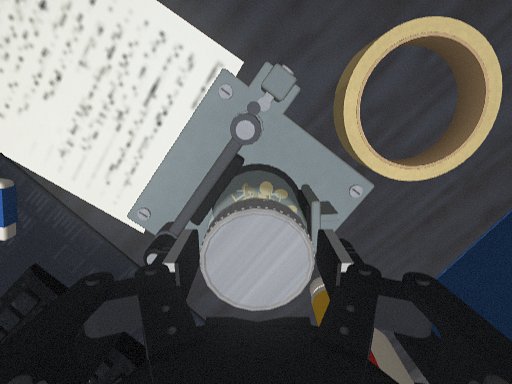

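The lid is centred between the pads (199..316, middle about 258). I close now and check the reaction forces.

```bash
P='python3 -m creep'
$P '[{"slide":[0,0,0],"turn":0,"hand":0.7},{"slide":[0,0,0],"turn":0,"hand":0.6},{"slide":[0,0,0],"turn":0,"hand":0.5},{"slide":[0,0,0],"turn":0,"hand":0.4},{"slide":[0,0,0],"turn":0,"hand":0.4}]' 60
python3 -c "
from h import *
o=env.get_obs();print(o['grip_width'],o['wrist_force'],o['ft_torque'])"
```

```text
clock: 14.15
tool_pos: [605.2, 104.4, 233.1]
orientation: [1.196, 2.905, -0.0]
wrist_force: [-2.2, -2.5, 5.0]
grip_width: 0.644
0.6444903942246011 [-2.23620696 -2.54447377  4.99392639] [-0.22541477  0.55016834  0.02542169]
```

```bash
P='python3 -m creep'
$P '[{"slide":[0,0,0],"turn":-0.5,"hand":0},{"slide":[0,0,0],"turn":-0.8,"hand":0},{"slide":[0,0,-0.005],"turn":-0.9,"hand":0},{"slide":[0,0,-0.005],"turn":-0.9,"hand":0},{"slide":[0,0,-0.005],"turn":-0.9,"hand":0}]' 70
python3 -c "
from h import *
o=env.get_obs();print(o['grip_width'],o['wrist_force'],o['ft_torque'])"
```

```text
clock: 14.65
tool_pos: [605.7, 104.7, 233.7]
orientation: [0.777, 3.042, 0.002]
wrist_force: [-0.3, -0.0, 4.9]
grip_width: 0.639
0.6389182218936635 [-0.34305533 -0.0182128   4.93151169] [ 0.02198051  0.15452747 -0.24230531]
```

```bash
P='python3 -m creep'
$P '[{"slide":[0,0,-0.01],"turn":-1,"hand":0},{"slide":[0,0,-0.01],"turn":-1,"hand":0},{"slide":[0,0,-0.01],"turn":-1,"hand":0},{"slide":[0,0,-0.01],"turn":-1,"hand":0},{"slide":[0,0,-0.01],"turn":-1,"hand":0}]'
python3 -c "
from h import *
o=env.get_obs();print(o['grip_width'],o['wrist_force'],o['ft_torque'])"
$P '[{"slide":[0,0,-0.005],"turn":-1,"hand":0},{"slide":[0,0,-0.005],"turn":-1,"hand":0},{"slide":[0,0,-0.005],"turn":-1,"hand":0},{"slide":[0,0,-0.005],"turn":-1,"hand":0},{"slide":[0,0,0],"turn":-1,"hand":0}]'
python3 -c "
from h import *
o=env.get_obs();print(o['grip_width'],o['wrist_force'],o['ft_torque'])"
```

```text
clock: 15.15
tool_pos: [605.5, 104.7, 234.5]
orientation: [0.236, 3.132, 0.001]
wrist_force: [-1.9, -0.5, 3.1]
grip_width: 0.639
0.6385455994821996 [-1.91623808 -0.49607185  3.0911348 ] [ 0.01149474  0.23551977 -0.14263125]
clock: 15.65
tool_pos: [605.6, 104.5, 235.0]
orientation: [-0.312, 3.125, -0.0]
wrist_force: [-1.0, -0.6, 3.4]
grip_width: 0.64
0.6397789966934512 [-0.96253009 -0.56286771  3.36658105] [-0.15429479  0.12438203 -0.00166884]
```

```bash
P='python3 -m creep'
$P '[{"slide":[0,0,0],"turn":-1,"hand":0},{"slide":[0,0,0],"turn":-1,"hand":0},{"slide":[0,0,0],"turn":-1,"hand":0},{"slide":[0,0,0],"turn":-1,"hand":0},{"slide":[0,0,0],"turn":-1,"hand":0}]'
$P '[{"slide":[0,0,0],"turn":-0.3,"hand":0},{"slide":[0,0,0],"turn":0,"hand":0},{"slide":[0,0,0],"turn":0,"hand":0},{"slide":[0,0,-0.04],"turn":0,"hand":0},{"slide":[0,0,-0.08],"turn":0,"hand":0}]'
python3 - <<'E'
from h import *
o=env.get_obs();print(o['tool_pos'],o['grip_width'],o['wrist_force'],o['ft_torque'])
Rt=R.from_rotvec(o['orientation']).as_matrix();print(np.arctan2(Rt[1,0],Rt[0,0])-2.3605+2*np.pi)
E
```

```text
clock: 16.15
tool_pos: [605.5, 104.5, 235.0]
orientation: [-0.849, 3.024, -0.001]
wrist_force: [-2.1, -0.2, 3.1]
grip_width: 0.635
clock: 16.65
tool_pos: [605.0, 104.5, 236.8]
orientation: [0.876, -3.015, -0.0]
wrist_force: [-0.4, -1.2, -0.8]
grip_width: 0.639
[605.04760097 104.53926393 236.77408204] 0.6386702342298108 [-0.41653311 -1.17329634 -0.79098096] [-0.16198725 -0.00748258 -0.00447786]
1.3467502747096116
```

The tool has turned 1.35 rad, the torque is zero and only the lid's weight is left on the wrist. I lift straight up.

```bash
P='python3 -m creep'
$P '[{"slide":[0,0,-0.1],"turn":0,"hand":0},{"slide":[0,0,-0.15],"turn":0,"hand":0},{"slide":[0,0,-0.15],"turn":0,"hand":0},{"slide":[0,0,-0.15],"turn":0,"hand":0},{"slide":[0,0,-0.15],"turn":0,"hand":0}]'
$P '[{"slide":[0,0,-0.15],"turn":0,"hand":0},{"slide":[0,0,-0.12],"turn":0,"hand":0},{"slide":[0,0,-0.05],"turn":0,"hand":0},{"slide":[0,0,0],"turn":0,"hand":0},{"slide":[0,0,0],"turn":0,"hand":0}]'
python3 - <<'E'
from h import *
o=env.get_obs();print(o['tool_pos'],o['grip_width'],o['wrist_force'],o['ft_torque'])
snap('wrist','j.png')
im=snap('scene')
cv2.imwrite('pics/k.png',cv2.resize(im[130:240,180:330],None,fx=5,fy=5,interpolation=cv2.INTER_CUBIC)[:,:,::-1])
E
```

```text
clock: 17.15
tool_pos: [605.3, 104.7, 255.5]
orientation: [-0.877, 3.016, 0.0]
wrist_force: [0.5, 0.7, -1.1]
grip_width: 0.64
clock: 17.65
tool_pos: [605.2, 104.5, 263.0]
orientation: [0.877, -3.016, -0.0]
wrist_force: [-0.8, -0.4, -0.7]
grip_width: 0.637
[605.2270251  104.54141686 262.96688799] 0.637432354302997 [-0.82712743 -0.40380976 -0.72296571] [0.02727451 0.02405892 0.07351367]
```

View pics/j.png

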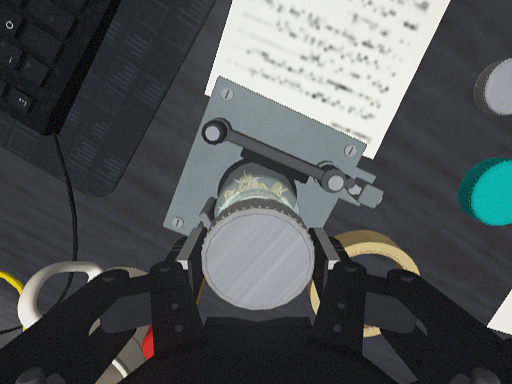

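View pics/k.png

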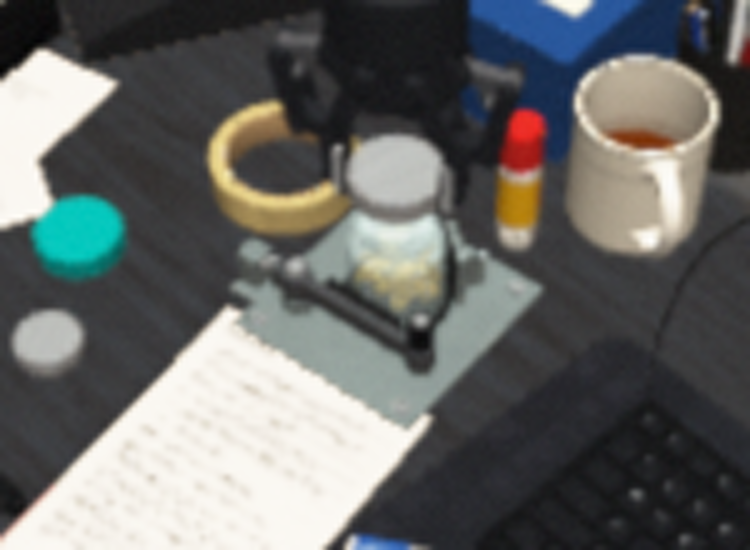

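The lid is held level over the open jar, the brace is across the front and the jar stands in the holder. The lid's brush marks lie the same way relative to the gripper as before the twist, so it did not slip. I hand it in.

```bash
python3 -c "
from h import *
print(env.sign_off(),env.get_obs()['clock'])"
```

```text
the job is handed in; nothing more can be done
the job is handed in; nothing more can be done
```

The job is done and handed in at about 18 s of the 51 s. The rig reports no verdict.

- **Brace:** I pushed the knob round its arc with shut fingers. The force rose to about 8 N and then fell to zero at an estimated brace angle of 1.7 rad. Later pictures show it lying across the front of the jar.
- **Lid:** I gripped it in one grasp at 60–70 N and turned it 1.35 rad anticlockwise. The twisting torque fell from 0.24 N m to zero, then I lifted it straight up. The tool ended about 30 mm above the grasp height, so the lid's lower edge should be about 20 mm above the rim.
- **Last checks:**
  - The lid looks level over the open jar, and its brush marks show no slip in the grip.
  - Only about 0.7 N, roughly the lid's weight, is left on the wrist.
  - In the last pictures the jar stands in the holder behind the brace, and the bystanders in view look unmoved. I did not measure either, and not every bystander was in those pictures.
- **Disagreements:**
  - Single wrist-camera fixes of the lid differed by up to about 5 mm. I combined two views a quarter turn apart, which put it near (605, 104). The even gap at the pads and the small forces on closing agreed with that.
  - My grey-disc mask leaked into the holder plate, so I used edges read by eye instead.

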